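# Book out a carrier of pickle jars and lift it level

## Task

Book out the small wooden carrier of four jars: take the orange scanner out of its dock, point its nose straight down at the yellow bar-code sticker on one jar's lid from about 10 cm above it and hold it still there for two seconds, then stand the scanner back in its dock, nose down, and let go of it. Only then take the carrier by its wooden top bar, lift it straight up about 10 cm clear of the table with all four jars in it, level and steady, and finish while still holding it there in the air. Leave the other jars, the lids, the funnel and the ladle where they are.

Things in the scene. Friction and masses are not known exactly. Their poses are not given: they have to be found in the camera images.
- carrier: Open plywood carrier, 135 x 135 mm, walls 42 mm high, 5 mm floor, a cross making 2 x 2 pockets 60 mm wide (centres x, y = +-32.5 mm). Uprights 24 mm wide outside the +y and -y walls (151 mm overall) rise to 156 mm and bear a bar. Loose, 0.22 kg, with jars 0.7 to 1.0 kg, slightly unbalanced. Origin: centre of the underside, z up, y along the bar
- carrier_bar (a point): Middle of the carrier's top bar, 145 mm above its underside. The bar is 18 mm wide along the carrier's x, 22 mm high and runs 135 mm along the carrier's y; free from above, the jar lids lie 65 mm below its middle
- label (a point): Centre of the yellow 28 x 36 mm sticker with black bars, flat on the top of the lid of one of the four carrier jars, facing up, 80 mm above the carrier's underside
- jar_label: Glass jar of green pickles, 54 mm across, 75 mm high, about 0.19 kg, that bears the sticker; lid (white, top at 75 mm) 53 mm across; loose in one of the carrier's four pockets. Origin: centre of its underside, z up
- jar_a: Like jar_label but with a plain lid; lid (white, top at 75 mm) 53 mm across; loose in one of the carrier's four pockets. Origin: centre of its underside, z up
- jar_b: Like jar_a but filled with pale shredded cabbage; lid (white, top at 75 mm) 53 mm across; loose in one of the carrier's four pockets. Origin: centre of its underside, z up
- jar_empty: Empty clear jar of the same size, about 0.09 kg; lid (white, top at 75 mm) 53 mm across; loose in one of the carrier's four pockets. Origin: centre of its underside, z up
- scanner: Bar-shaped hand scanner, 160 mm long, 0.1 to 0.17 kg, loose, upright nose down in its dock. Black round barrel 28 mm across up to 85 mm, then an orange square grip 30 x 30 mm (sides along its x and y) from 85 to 160 mm. Origin: centre of the nose (lower end), z up through the grip; looks along -z, always on
- scanner_nose (a point): The scanner's nose: centre of its lower end, where the beam leaves along the scanner's -z
- scanner_grip (a point): Middle of the orange grip on the scanner's axis, 125 mm above the nose
- dock: Scanner dock, fixed: black 100 x 100 mm foot 10 mm high bearing a grey cup, 42 mm bore, flaring at the mouth to 64 mm, rim 60 mm above the table. Origin: centre of the underside, z up. Other fixed equipment stands only along the table's edges: a jar riser 0.22 m high beyond x = 0.78 and things up to 0.14 m high beyond 0.5 m to either side
- dock_in (a point): Centre of the cup's inner floor, 14 mm above the table; the scanner's nose stands here
- tall_jar: Bystander: tall pickle jar, 74 mm across, 140 mm high. Origin: centre of the underside
- kraut_jar: Bystander: cabbage jar, 84 mm across, 120 mm high. Origin: centre of the underside
- small_jar: Bystander: pickle jar, 64 mm across, 90 mm high. Origin: centre of the underside
- lids: Bystander: stack of white jar lids, 70 mm across, 36 mm high. Origin: centre of the underside
- funnel: Bystander: steel jar funnel, 100 mm across, 60 mm high, wide end up. Origin: centre of the underside
- ladle: Bystander: spoon lying flat, its handle towards its own -x. Origin: centre of the underside

How it is judged:
On the way, in this order (a step that is already met when the one before it is completed fails the run):
1. the scanner, held, points at the sticker from 50 to 150 mm and is still for a second; the carrier has not been moved (x of label in the frame of scanner_nose between -0.016 and 0.016 m and y of label in the frame of scanner_nose between -0.016 and 0.016 m and z of label in the frame of scanner_nose between -0.15 and -0.05 m and linear speed of scanner below 0.03 m/s and angular speed of scanner below 0.25 rad/s and contact force between the fingers and scanner above 1 N and distance of carrier from where it was at the start of the episode below 0.03 m), for 1 s.
2. the scanner stands back in its dock, released; the carrier has not been moved (horizontal distance between scanner_nose and dock_in below 0.012 m and z of scanner_nose in the frame of dock_in below 0.012 m and angle between scanner's own z axis and vertical below 0.25 rad and contact force between the fingers and scanner below 0.1 N and distance of carrier from where it was at the start of the episode below 0.03 m), for 0.3 s.
3. the carrier is lifted clear of the table by the fingers (height (world z) of carrier above 0.03 m and contact force between the fingers and carrier above 2 N), for 0.2 s.
At the end, for the whole second after the job is handed in: Fingers hold the carrier 60 to 160 mm above the table, within 200 mm of its start, tilt under 0.1 rad, still (20 mm/s, 0.1 rad/s), not touching dock or bystanders; four jars in its pockets; scanner released upright in its dock, nose within 12 mm of the cup's floor centre (height (world z) of carrier between 0.06 and 0.16 m and angle between carrier's own z axis and vertical below 0.1 rad and linear speed of carrier below 0.02 m/s and angular speed of carrier below 0.1 rad/s and contact force between the fingers and carrier above 2 N and contact force between carrier and dock below 0.05 N and contact force between carrier and tall_jar below 0.05 N and contact force between carrier and kraut_jar below 0.05 N and contact force between carrier and small_jar below 0.05 N and contact force between carrier and lids below 0.05 N and contact force between carrier and funnel below 0.05 N and contact force between carrier and ladle below 0.05 N and horizontal distance between scanner_nose and dock_in below 0.012 m and z of scanner_nose in the frame of dock_in below 0.012 m and angle between scanner's own z axis and vertical below 0.25 rad and contact force between the fingers and scanner below 0.1 N and z of jar_label in the frame of carrier between -0.005 and 0.02 m and x of jar_label in the frame of carrier between -0.06 and 0.06 m and y of jar_label in the frame of carrier between -0.06 and 0.06 m and z of jar_a in the frame of carrier between -0.005 and 0.02 m and x of jar_a in the frame of carrier between -0.06 and 0.06 m and y of jar_a in the frame of carrier between -0.06 and 0.06 m and z of jar_b in the frame of carrier between -0.005 and 0.02 m and x of jar_b in the frame of carrier between -0.06 and 0.06 m and y of jar_b in the frame of carrier between -0.06 and 0.06 m and z of jar_empty in the frame of carrier between -0.005 and 0.02 m and x of jar_empty in the frame of carrier between -0.06 and 0.06 m and y of jar_empty in the frame of carrier between -0.06 and 0.06 m and distance of carrier from where it was at the start of the episode below 0.2 m); the arm keeps its last pose, push and grip.
It fails at once if a bystander is moved more than 40 mm (distance of any of tall_jar, kraut_jar, small_jar, lids, funnel, ladle from where it was at the start of the episode above 0.04 m).
It fails at once if the carrier is tipped by more than 0.35 rad (angle between carrier's own z axis and vertical above 0.35 rad).
It also fails if it takes over 67 s, if anything falls off the work surface, if the arm or the gripper's body presses on something with over 40 N, if the wrist force passes 120 N, or if a joint passes its speed limit or range.

## Robot

A 7-joint arm with a two-finger parallel gripper is mounted at the origin on the work surface. World frame = base frame: x ahead of the robot, y to its left, z up, the work surface at z = 0. Lengths are in m, angles in rad, forces in N, time in s.
With the tool pointing down it reaches from about 0.4 to 0.875 m from the base axis. Payload 6.5 kg.
Tool frame: the origin (TCP) lies between the finger pads; the fingertips stand 17 mm ahead of it and the grasp point (between the pads) lies 2 mm behind it; z points along the fingers, y is the line along which they close (so a half turn about z gives the same grasp; the last joint's range is limited). The gripper opens to 85 mm and grips with 20 to 120 N. Pads are 22 mm wide; open, the fingers measure 114 mm over their backs; the gripper's body (76 mm by 85 mm) begins 54 mm behind the grasp point. The pads swing forward as they close: fully open they stand 13 mm farther back than shut.
Start: joints at [-1.317, 0.536, -0.004, 1.538, 0.003, 1.067, -0.071], TCP at [0.204, 0.617, 0.248] pointing down, gripper open.
Joint ranges: [-2.7, 2.7], [-0.37, 2.16], [-1.27, 1.26], [0.24, 2.4], [-1.31, 4.45], [0.19, 1.91], [-2.76, 2.76]. Speed limits (rad/s): [2.39, 2.39, 3.14, 3.14, 3.14, 3.14, 3.14].

## Interface

Orientations are given as a unit quaternion [w, x, y, z].
In Python, from bench import robot, cams, telemetry, finish_job gives the robot as it stands (robot), with the cameras (cams), the job as plain functions and the readings (telemetry).
- The arm moves only by the tool shift_gripper, called after ">>>" as a command line: name --argument value ..., lists and objects as JSON in quotes. Schema: {"type":"object","properties":{"motion":{"type":"array","items":{"type":"number"},"minItems":4,"maxItems":48},"finger_gap":{"type":"number"},"grip_force":{"type":"number"},"only":{"type":"string"},"quiet":{"type":"boolean"},"lines":{"type":"string"}},"required":["motion"],"additionalProperties":false}. motion is one flat list of numbers that holds 1 to 12 rows one after another, with no inner brackets; each row has 4 numbers: dx, dy, dz in m, then a turn about the tool's z in rad; each row is the pose to reach, as a shift and turn from the pose commanded when the call began, along the tool's axes at that moment; what a row does not reach only later rows make up. A row lasts 1/12 s, in which the tool goes at most 0.0417 m and 0.125 rad, less where a joint would pass 70% of its speed; a pose out of reach is approached as far as the arm can. finger_gap is the finger opening in m, set as the call begins (left out keeps the last). The fingers move at their own pace and stop on an object; grip_force is the grip in N (left out, the last holds). Time passes only in rows, so rows that do not move let the fingers close. The tool returns the time, the measured TCP pose, the force, the opening and the grip force at its end. only (a regular expression) keeps the lines of the reply that match it, lines (a string "A,B") keeps lines A to B, and quiet returns only ok. Input that does not fit is refused with a message, and nothing moves.
- telemetry.read_state(): the state, without advancing time (a new reading comes with each control period).
- cams.get_image(name): name is "scene" or "top" or "wrist"; returns a dict with "image" (400x640x3 uint8, red, green, blue), "mtx" (3x3 intrinsics, pixels), "rvec" (rotation vector, rad) and "tvec" (3), from world to camera coordinates, as OpenCV has them; the wrist camera has in their place "mount" (4x4, takes a point from camera to tool coordinates, whose origin is the TCP and whose axes are the flange's). Camera axes: x right, y down, z forward; pixel columns grow to the right and rows downward; lengths in m; the calibration is good to about 2 mm. The wrist camera is an equidistant fisheye: a pixel r from the principal point sees the ray r / f radians off the axis. A picture is of the moment at which its call begins: read the wrist's pose just before it. There is no depth.
- finish_job(): hands the job in; it is judged then, once.
The state is a dict: "time": time; "joint_pos": joint angles; "dq": joint speeds; "effort": joint torques, N m; "tool_pos": TCP position; "tool_rot": TCP orientation; "force": force on the tool from outside, world axes, zero at the start; "torque": the same for the moment, N m; "gripper_width": finger opening in m; "grasp_force": force on a finger pad.
Only numpy, scipy, OpenCV 4.12 (cv2) and the standard library are available. Lean on these libraries where they do the work, as an engineer would, in place of code of your own. Each camera call takes 0.05 s, during which the arm holds its last target. There are 200 camera calls.

## Working session

There is one attempt and no reset: what is moved stays moved. The work goes in short steps, Python scripts to look and compute and a tool call to move; the robot and the scene stay as the last step left them, time stands still between calls to the robot, and variables do not carry over. Pictures are saved under pics/ and viewed, at most 11 in all, crops included, and the job is handed in when it is done.

```bash
ls; mkdir -p pics; python3 - <<'E'
from bench import robot, cams, telemetry, finish_job
import cv2,pickle
d={n:cams.get_image(n) for n in("scene","top","wrist")}
d["state"]=telemetry.read_state()
pickle.dump(d,open("v0.pkl","wb"))
for n in("scene","top"):
    cv2.imwrite(f"pics/{n}0.png",d[n]["image"][:,:,::-1])
    print(n,d[n]["mtx"],d[n]["rvec"],d[n]["tvec"])
print(d["wrist"]["mtx"],d["wrist"]["mount"],{k:d["state"][k] for k in("time","tool_pos","tool_rot","gripper_width")})
E
```

```text
bench.py
pics
scene [[435.67190345   0.         319.89720926]
 [  0.         435.67190345 199.73388954]
 [  0.           0.           1.        ]] [ 2.30526093  0.8564206  -0.33608574] [-0.40044483 -0.20449527  1.64417884]
top [[459.54080204   0.         326.39749412]
 [  0.         459.54080204 201.35770695]
 [  0.           0.           1.        ]] [ 2.15417128 -2.11425902  0.14890875] [-0.01087212  0.57402361  1.21964885]
[[309.70691629   0.         319.04609237]
 [  0.         309.70691629 194.71086442]
 [  0.           0.           1.        ]] [[ 3.68210439e-04 -9.65898679e-01 -2.58920079e-01  6.41708889e-02]
 [ 9.99999878e-01  4.40803007e-04 -2.22310482e-04  1.14944204e-03]
 [ 3.28862150e-04 -2.58919966e-01  9.65898723e-01 -1.26539679e-01]
 [ 0.00000000e+00  0.00000000e+00  0.00000000e+00  1.00000000e+00]] {'time': 0.15, 'tool_pos': array([0.20418223, 0.61662367, 0.24761807]), 'tool_rot': array([-6.99040204e-05,  1.59181012e-01,  9.87249198e-01, -6.49522083e-04]), 'gripper_width': 0.08546930460772614}
```

View pics/top0.png

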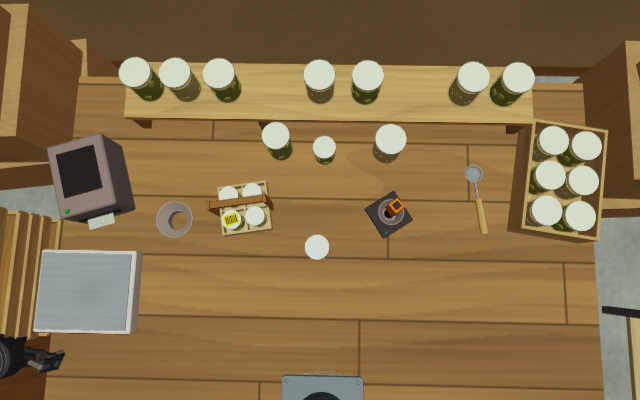

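View pics/scene0.png

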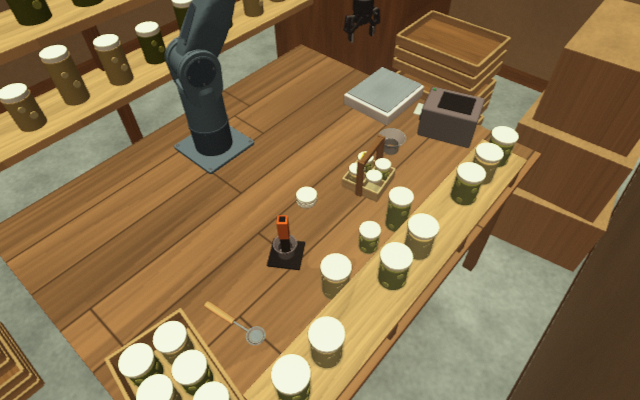

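The top view shows the carrier at about (245,208) with its bar running roughly from (208,204) to (270,200). The sticker is at (231,218), and the scanner is in its dock at (390,210), possibly leaning. The scene view shows the scanner at (284,230), the carrier at (370,172) and the gripper far left at (362,20). Next I'll enlarge these and triangulate.

```bash
cat > h.py <<'E'
import numpy as np, cv2
from scipy.spatial.transform import Rotation as R
def ray(d,uv,st=None):
    """origin, unit direction (world) of a pixel; st = state for the wrist camera"""
    uv=np.asarray(uv,float); K=d["mtx"]
    p=(uv-K[:2,2])/K[0,0]
    if "mount" in d:
        r=np.hypot(*p); v=np.r_[p/r*np.sin(r),np.cos(r)] if r>1e-9 else np.array([0,0,1.])
        q=st["tool_rot"]; T=R.from_quat([q[1],q[2],q[3],q[0]]).as_matrix(); M=d["mount"]
        return st["tool_pos"]+T@M[:3,3], T@M[:3,:3]@v
    C=cv2.Rodrigues(d["rvec"])[0]; v=C.T@np.r_[p,1]
    return -C.T@np.ravel(d["tvec"]), v/np.linalg.norm(v)
def plane(r,z): return r[0]+r[1]*(z-r[0][2])/r[1][2]
def tri(*rs):
    A=sum(np.eye(3)-np.outer(v,v) for _,v in rs); b=sum((np.eye(3)-np.outer(v,v))@o for o,v in rs)
    p=np.linalg.solve(A,b); return p,[np.linalg.norm(np.cross(p-o,v))*1e3 for o,v in rs]
def blobs(img,lo,hi,amin=20,roi=None):
    m=cv2.inRange(cv2.cvtColor(img,cv2.COLOR_RGB2HSV),lo,hi)
    if roi: k=np.zeros_like(m); k[roi[1]:roi[3],roi[0]:roi[2]]=1; m=m*k
    n,l,s,c=cv2.connectedComponentsWithStats(m)
    return sorted([(s[i,4],c[i].round(1).tolist(),s[i,:4].tolist()) for i in range(1,n) if s[i,4]>=amin],key=lambda t:-t[0])
E
python3 - <<'E'
from h import *
import pickle
d=pickle.load(open("v0.pkl","rb"))
t,s=d["top"],d["scene"]
O=((3,180,150),(14,255,255)); Y=((24,170,150),(33,255,255))
for n,i in(("top",t),("scene",s)): print(n,"or",blobs(i["image"],*O)[:3],"ye",blobs(i["image"],*Y,amin=5)[:3])
for uv in((390,213),(375,214),):print(plane(ray(t,uv),0.01))
for uv in((246,205),):print(plane(ray(t,uv),0.145))
c=lambda i,x,y,w,h,f:cv2.resize(i["image"][y:y+h,x:x+w],None,fx=f,fy=f,interpolation=cv2.INTER_CUBIC)
a=np.vstack([np.hstack([c(t,205,175,80,70,5),c(t,360,175,80,70,5)]),np.hstack([c(s,250,205,80,50,5),c(s,335,140,80,50,5)])])
print(a.shape);cv2.imwrite("pics/crop0.png",a[:,:,::-1])
E
```

```text
top or [] ye [(np.int32(87), [230.6, 219.0], [224, 213, 14, 13])]
scene or [(np.int32(77), [281.7, 220.1], [276, 215, 12, 10])] ye []
[ 0.54951069 -0.17891486  0.01      ]
[ 0.5459204  -0.13684278  0.01      ]
[0.54556735 0.20154014 0.145     ]
(600, 800, 3)
```

View pics/crop0.png

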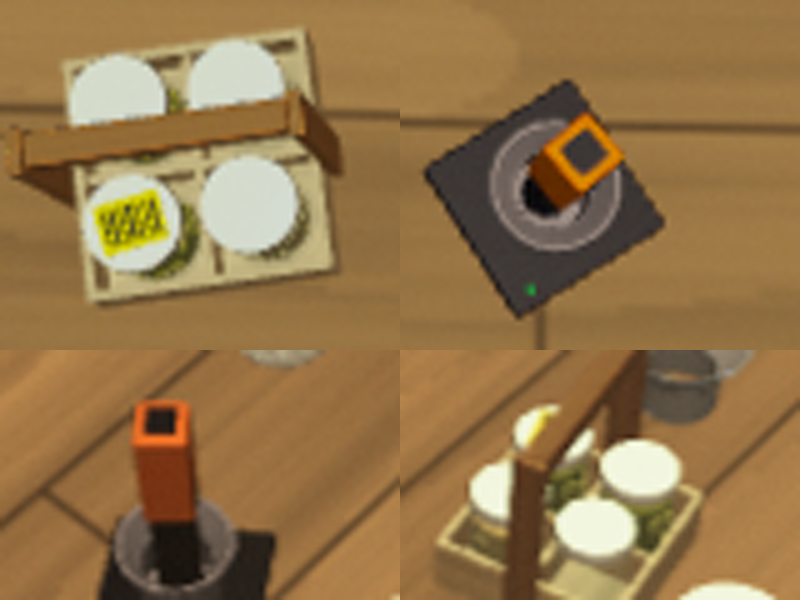

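Crop shows the scanner's grip top at about (397,205) in top and (282,219) in scene. The bar's top runs from (208,206) to (264,198), the sticker is at (231,219) in top, and the dock cup is at (391,212). All of it stands clear.

```bash
cat >> h.py <<'E'
def shift(st,p,xdir=None):
    """shift in tool axes to TCP target p, and turn (mod pi, smallest) bringing tool y onto world heading ydir"""
    q=st["tool_rot"]; T=R.from_quat([q[1],q[2],q[3],q[0]]).as_matrix()
    out=[(T.T@(np.asarray(p)-st["tool_pos"])).round(4)]
    if xdir is not None:
        a=T.T@np.array([np.cos(xdir),np.sin(xdir),0]); w=np.arctan2(-a[0],a[1]); out.append([round((w+k*np.pi/2+np.pi)%(2*np.pi)-np.pi,4) for k in range(4)])
    return out
E
python3 - <<'E'
from h import *
import pickle
d=pickle.load(open("v0.pkl","rb"));t,s,st=d["top"],d["scene"],d["state"]
cr=lambda x,y,ox,oy,bx,by:((x-bx+.5)/5-.5+ox,(y-by+.5)/5-.5+oy)
g=tri(ray(t,cr(588,152,360,175,400,0)),ray(s,cr(162,419,250,205,0,350)));print("grip top",g)
g=tri(ray(t,cr(555,185,360,175,400,0)),ray(s,cr(176,533,250,205,0,350)));print("cup",g)
L=plane(ray(t,cr(130,222,205,175,0,0)),.08);print("label",L)
g=tri(ray(t,cr(130,222,205,175,0,0)),ray(s,cr(545,430,335,140,400,350)));print("label tri",g)
a=plane(ray(t,cr(15,150,205,175,0,0)),.156);b=plane(ray(t,cr(295,115,205,175,0,0)),.156);print("bar",a,b,(a+b)/2,np.linalg.norm(a-b),np.arctan2(*(a-b)[1::-1]))
f=[plane(ray(t,cr(*c,360,175,400,0)),.01) for c in((570,80),(663,222),(518,318),(425,172))];print("dock",np.mean(f,0),[np.arctan2(*(f[i]-f[i-1])[1::-1]).round(3) for i in range(4)])
print(shift(st,[.50,.16,.36],0.08))
E
```

```text
grip top (array([ 0.54847139, -0.17522898,  0.17592275]), [np.float64(1.1671634799622008), np.float64(1.1671634799621562)])
cup (array([ 0.54645094, -0.17327428,  0.06515044]), [np.float64(0.6039014248663651), np.float64(0.603901424866267)])
label [0.51653394 0.25347876 0.08      ]
label tri (array([0.51439644, 0.25087133, 0.08224693]), [np.float64(2.741879252101592), np.float64(2.7418792521015094)])
bar [0.54328117 0.29608708 0.156     ] [0.56354927 0.15596778 0.156     ] [0.55341522 0.22602743 0.156     ] 0.14157758685760954 1.7144488489581582
dock [ 0.54631282 -0.17440263  0.01      ] [np.float64(-0.986), np.float64(-2.567), np.float64(2.169), np.float64(0.573)]
[array([-0.4244, -0.3407, -0.1119]), [np.float64(1.1711), np.float64(2.7419), np.float64(-1.9705), np.float64(-0.3997)]]
```

```bash
python3 - <<'E'
from h import *
import pickle
d=pickle.load(open("v0.pkl","rb"));st=d["state"]
print(shift(st,[.50,.22,.34],0.573),shift(st,[.548,-.175,.34],.573))
E
```

```text
[array([-0.4055, -0.2837, -0.092 ]), [np.float64(0.6781), np.float64(2.2489), np.float64(-2.4635), np.float64(-0.8927)]] [array([-0.5752, -0.6436, -0.0915]), [np.float64(0.6781), np.float64(2.2489), np.float64(-2.4635), np.float64(-0.8927)]]
```

>>> shift_gripper --motion '[-0.2, -0.14, -0.09, 0.3, -0.2, -0.14, -0.09, 0.3, -0.2, -0.14, -0.09, 0.3, -0.2, -0.14, -0.09, 0.3, -0.2, -0.14, -0.09, 0.3, -0.2, -0.14, -0.09, 0.3, -0.4, -0.28, -0.09, 0.68, -0.4, -0.28, -0.09, 0.68, -0.4, -0.28, -0.09, 0.68, -0.4, -0.28, -0.09, 0.68, -0.4, -0.28, -0.09, 0.68, -0.4, -0.28, -0.09, 0.68]' --finger_gap 0.085

```text
time: 1.15
tool_pos: [0.4945, 0.2266, 0.3383]
tool_rot: [-0.0, 0.479, 0.878, 0.0]
force: [0.3, 0.6, -0.2]
gripper_width: 0.0851
grasp_force: 0.0
```

```bash
python3 - <<'E'
from h import *
from bench import robot, cams, telemetry, finish_job
print(shift(telemetry.read_state(),[.548,-.175,.34],.573))
E
```

```text
[array([-0.3668, -0.1721, -0.0018]), [np.float64(-0.0018), np.float64(1.569), np.float64(3.1398), np.float64(-1.5726)]]
```

```bash
cat > snap.py <<'E'
import sys,pickle
from bench import robot, cams, telemetry, finish_job
st=telemetry.read_state(); d=cams.get_image("wrist"); pickle.dump((d,st),open(sys.argv[1]+".pkl","wb"))
import cv2; cv2.imwrite("pics/"+sys.argv[1]+".png",d["image"][:,:,::-1])
E
python3 snap.py w1
```

>>> shift_gripper --motion '[-0.367, -0.172, 0, 0, -0.367, -0.172, 0, 0, -0.367, -0.172, 0, 0, -0.367, -0.172, 0, 0, -0.367, -0.172, 0, 0, -0.367, -0.172, 0, 0, -0.367, -0.172, 0, 0, -0.367, -0.172, 0, 0, -0.367, -0.172, 0, 0, -0.367, -0.172, 0, 0, -0.367, -0.172, 0, 0, -0.367, -0.172, 0, 0]'

```text
time: 2.2
tool_pos: [0.547, -0.1752, 0.3379]
tool_rot: [-0.0, 0.481, 0.877, -0.0]
force: [-0.9, 0.6, 0.7]
gripper_width: 0.0847
grasp_force: 0.0
```

```bash
python3 snap.py w2
python3 -c "
import cv2,numpy as np
a=cv2.imread('pics/w1.png');b=cv2.imread('pics/w2.png');cv2.imwrite('pics/w12.png',np.vstack([a[100:400,:],b[100:400,:]]))"
```

```text
(no output)
```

View pics/w12.png

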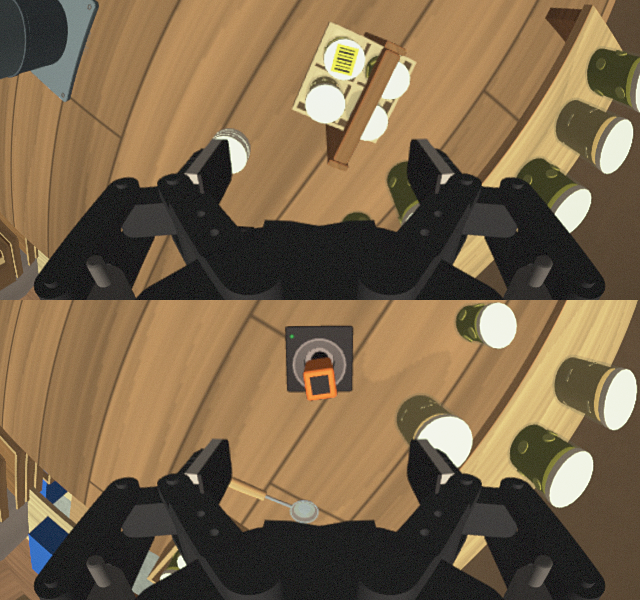

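w1 shows the carrier, with the sticker at (345,159) and the bar from about (395,145) to (340,262). w2 shows the scanner's grip top face at (320,183), its dock at (319,158), and the grip turned a few degrees from the tool axes.

```bash
python3 - <<'E'
from h import *
import pickle
d=pickle.load(open("v0.pkl","rb"));t,s=d["top"],d["scene"]
w,st=pickle.load(open("w2.pkl","rb"))
hsv=cv2.cvtColor(w["image"],cv2.COLOR_RGB2HSV); print(hsv[190:194,306:336:3].tolist()[0], hsv[163:166,319].tolist())
roi=np.zeros(hsv.shape[:2],np.uint8); roi[140:215,290:350]=1
for name,lo in(("bright",(5,150,200)),("all",(2,150,60))):
    m=cv2.inRange(hsv,lo,(20,255,255))*roi
    c=max(cv2.findContours(m,cv2.RETR_EXTERNAL,cv2.CHAIN_APPROX_NONE)[0],key=cv2.contourArea)
    r=cv2.minAreaRect(c);print(name,cv2.contourArea(c),r)
    if name=="bright":
        P=np.array([plane(ray(w,p,st),.174) for p in cv2.boxPoints(r)]);e=P-np.roll(P,1,0)
        print(P.mean(0),np.linalg.norm(e,axis=1),np.arctan2(e[:,1],e[:,0]))
        rt=ray(t,(360+187.5/5-.4,175+152/5-.4)); rs=ray(s,(32+250,205+69/5-.4)); print("top tri",tri(ray(w,r[0],st),rt,rs))
w1,s1=pickle.load(open("w1.pkl","rb"))
y=blobs(w1["image"],(24,150,120),(34,255,255),roi=(300,100,400,220))[:2];print(y)
u=y[0][2];uv=(u[0]+u[2]/2-.5,u[1]+u[3]/2-.5)
print("label",tri(ray(w1,uv,s1),ray(t,(230.6,219))))
E
```

```text
[[11, 205, 228], [15, 186, 245], [12, 106, 103], [15, 39, 65], [27, 48, 59], [5, 22, 70], [11, 33, 62], [24, 20, 63], [11, 186, 223], [14, 187, 243]] [[9, 178, 109], [11, 176, 116], [11, 191, 108]]
bright 806.0 ((319.7077331542969, 184.1615447998047), (29.024126052856445, 30.140439987182617), 82.87498474121094)
[ 0.55001425 -0.17605089  0.174     ] [0.02876683 0.02874097 0.0286802  0.02940062] [ 2.2481901   0.69368858 -0.87045506 -2.44506574]
top tri (array([ 0.548932  , -0.17528227,  0.17638477]), [np.float64(0.7145543017693587), np.float64(1.3897412801292326), np.float64(0.9118781182442875)])
all 1124.5 ((318.94000244140625, 178.57998657226562), (41.01219177246094, 30.829858779907227), 81.8698959350586)
[(np.int32(372), [344.3, 159.5], [332, 145, 26, 30])]
label (array([0.51654348, 0.2518948 , 0.08759665]), [np.float64(0.8648470825418852), np.float64(0.8648470825420054)])
```

Yaw comes out at 0.697 and the grip top at (0.549,-0.1755,0.175), which matches the expected 0.174 and 30 mm sizes. Label z is 0.08–0.087, which is plausible.

```bash
python3 - <<'E'
from h import *
from bench import robot, cams, telemetry, finish_job
print(shift(telemetry.read_state(),[.549,-.1755,.137],.697))
E
```

```text
[array([-3.200e-03,  2.000e-04,  2.008e-01]), [np.float64(-0.1269), np.float64(1.4439), np.float64(3.0147), np.float64(-1.6977)]]
```

>>> shift_gripper --motion '[-0.003, 0, 0.0, -0.12, -0.003, 0, 0.03, -0.127, -0.003, 0, 0.07, -0.127, -0.003, 0, 0.11, -0.127, -0.003, 0, 0.15, -0.127, -0.003, 0, 0.18, -0.127, -0.003, 0, 0.2, -0.127, -0.003, 0, 0.201, -0.127, -0.003, 0, 0.201, -0.127]'

```text
time: 3.0
tool_pos: [0.5488, -0.1738, 0.1367]
tool_rot: [-0.001, 0.422, 0.907, 0.0]
force: [0.1, -0.8, 0.9]
gripper_width: 0.0848
grasp_force: 0.0
```

>>> shift_gripper --motion '[0, 0, 0, 0, 0, 0, 0, 0, 0, 0, 0, 0, 0, 0, 0, 0, 0, 0, 0, 0, 0, 0, 0, 0, 0, 0, 0, 0, 0, 0, 0, 0]' --finger_gap 0.0 --grip_force 40

```text
time: 3.67
tool_pos: [0.5495, -0.1762, 0.1383]
tool_rot: [0.001, 0.423, 0.906, 0.0]
force: [-2.0, -0.2, 6.8]
gripper_width: 0.0297
grasp_force: 40.1
```

```bash
python3 snap.py w3
```

```text
(no output)
```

View pics/w3.png

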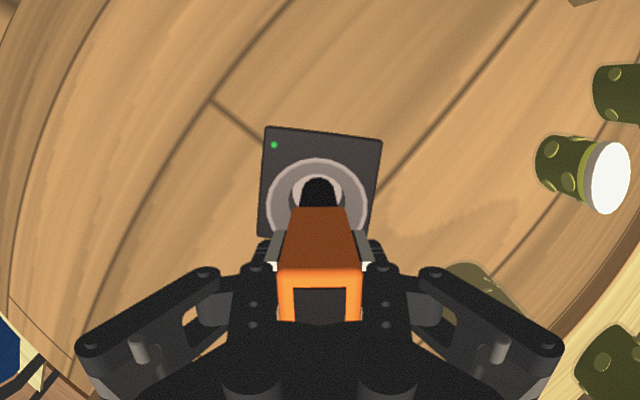

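The grip is square on the orange block (opening 29.7 mm). The barrel is still in the cup at about (318,195). Lifting straight up.

>>> shift_gripper --motion '[0, 0, -0.005, 0, 0, 0, -0.02, 0, 0, 0, -0.04, 0, 0, 0, -0.06, 0, 0, 0, -0.085, 0, 0, 0, -0.11, 0, 0, 0, -0.135, 0, 0, 0, -0.155, 0, 0, 0, -0.168, 0, 0, 0, -0.17, 0, 0, 0, -0.17, 0, 0, 0, -0.17, 0]'

```text
time: 4.72
tool_pos: [0.5485, -0.1755, 0.3063]
tool_rot: [-0.001, 0.423, 0.906, -0.0]
force: [-0.1, 0.3, -1.7]
gripper_width: 0.0296
grasp_force: 39.5
```

```bash
python3 snap.py w4
python3 - <<'E'
from h import *
from bench import robot, cams, telemetry, finish_job
import pickle
w,s1=pickle.load(open("w1.pkl","rb"));print(plane(ray(w,(344.3,159.5),s1),.08))
st=telemetry.read_state()
print(shift(st,[.516,.2525,.306]))
# barrel/dock seen now
w,st=pickle.load(open("w4.pkl","rb"));h=cv2.cvtColor(w["image"],cv2.COLOR_RGB2HSV)
t=cams.get_image("top");s=cams.get_image("scene");pickle.dump((t,s,telemetry.read_state()),open("v4.pkl","wb"))
a=np.hstack([w["image"][60:360,170:470],cv2.resize(s["image"][150:250,230:330],None,fx=3,fy=3)]);cv2.imwrite("pics/c4.png",a[:,:,::-1])
E
```

```text
[0.51834473 0.25124495 0.08      ]
[array([3.487e-01, 2.503e-01, 3.000e-04])]
```

View pics/c4.png

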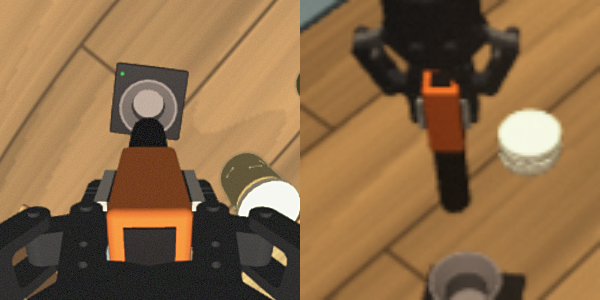

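The scanner is held with its nose at wrist px about (318,180). The cup stands at (318,165), empty. Next I'll check the scanner's tilt and the dock position numerically.

```bash
python3 - <<'E'
from h import *
import pickle
w,st=pickle.load(open("w4.pkl","rb"));t,s,_=pickle.load(open("v4.pkl","rb"))
T=R.from_quat(np.roll(st["tool_rot"],-1)).as_matrix()
g=cv2.cvtColor(w["image"],cv2.COLOR_RGB2GRAY)
print("col",g[165:200,318].tolist()); print("row",g[195,290:350].tolist())
for v in(176,178,180):
    print(v,(T.T@(plane(ray(w,(318,v),st),.182)-st["tool_pos"])).round(4))
# dock: foot corners in wrist at z=.01 by black mask
m=cv2.inRange(w["image"],(30,30,30),(85,80,80)); k=np.zeros_like(m);k[118:200,270:365]=1
c=max(cv2.findContours(m*k,cv2.RETR_EXTERNAL,cv2.CHAIN_APPROX_NONE)[0],key=cv2.contourArea);print(cv2.boundingRect(c))
# cup floor & rim: greys
for n,uv in(("floor",(318,163)),("rim",(318,164))): print(n,plane(ray(w,uv,st),.014 if n=="floor" else .06))
tg=t["image"][185:230,365:420]; cv2.imwrite("pics/c5.png",np.hstack([cv2.resize(tg,(440,360),interpolation=cv2.INTER_CUBIC),cv2.resize(w["image"][115:205,270:360],(360,360),interpolation=cv2.INTER_CUBIC)])[:,:,::-1])
E
```

```text
col [175, 178, 177, 177, 178, 178, 180, 175, 178, 179, 183, 178, 92, 41, 23, 28, 22, 23, 16, 22, 27, 19, 25, 29, 11, 23, 31, 29, 30, 21, 32, 27, 27, 21, 35]
row [155, 156, 156, 156, 144, 147, 146, 139, 137, 133, 77, 43, 29, 23, 22, 35, 26, 31, 30, 22, 21, 33, 25, 9, 25, 23, 27, 28, 32, 23, 19, 22, 34, 23, 25, 38, 16, 27, 22, 32, 26, 12, 25, 28, 18, 45, 58, 65, 61, 66, 64, 61, 64, 67, 61, 63, 65, 53, 59, 95]
176 [0.0137 0.0007 0.1243]
178 [0.012  0.0007 0.1243]
180 [0.0103 0.0007 0.1243]
(280, 123, 78, 77)
floor [ 0.54986665 -0.17713072  0.014     ]
rim [ 0.54607809 -0.17233514  0.06      ]
```

View pics/c5.png

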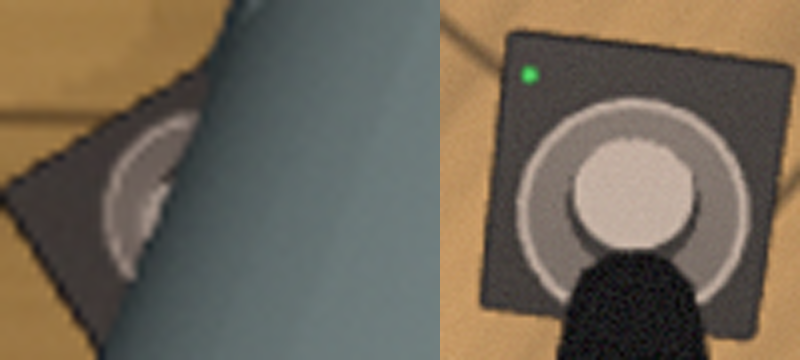

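Right half, seen from the wrist: the cup rim centre is at wrist px (318,168), the floor centre at (318,163) and the foot centre at (318.5,161). The top view is hidden by the arm. I'll cast these to get the dock centre.

```bash
python3 - <<'E'
from h import *
import pickle
w,st=pickle.load(open("w4.pkl","rb"))
for n,x,y,z in(("rim",633,214,.06),("floor",633,193,.014)): print(n,plane(ray(w,(270+(x-440+.5)/4-.5,115+(y+.5)/4-.5),st),z))
print("foot",np.mean([plane(ray(w,(270+(x-440+.5)/4-.5,115+(y+.5)/4-.5),st),.01) for x,y in((507,30),(797,65),(755,340),(482,305))],0))
E
```

```text
rim [ 0.54924479 -0.17634929  0.06      ]
floor [ 0.54962433 -0.17710775  0.014     ]
foot [ 0.54921139 -0.17544426  0.01      ]
```

>>> shift_gripper --motion '[0.03, 0.02, 0, 0, 0.06, 0.043, 0, 0, 0.09, 0.065, 0, 0, 0.12, 0.086, 0, 0, 0.15, 0.108, 0, 0, 0.18, 0.13, 0, 0, 0.21, 0.15, 0, 0, 0.24, 0.172, 0, 0, 0.27, 0.194, 0, 0, 0.3, 0.215, 0, 0, 0.33, 0.237, 0, 0, 0.345, 0.25, 0, 0]'

```text
time: 5.87
tool_pos: [0.5169, 0.2546, 0.3062]
tool_rot: [-0.001, 0.42, 0.907, 0.0]
force: [-0.5, 1.5, -1.1]
gripper_width: 0.0296
grasp_force: 39.7
```

>>> shift_gripper --motion '[0.003, 0.001, 0, 0, 0.003, 0.001, 0, 0, 0.003, 0.001, 0, 0, 0.003, 0.001, 0, 0]'

```text
time: 6.2
tool_pos: [0.5181, 0.25, 0.307]
tool_rot: [0.0, 0.424, 0.906, -0.001]
force: [-0.1, -0.2, -1.5]
gripper_width: 0.0297
grasp_force: 39.7
```

```bash
python3 snap.py w6
python3 - <<'E'
from h import *
from bench import robot, cams, telemetry, finish_job
import pickle
w,st=pickle.load(open("w6.pkl","rb"))
print(blobs(w["image"],(24,150,100),(34,255,255))[:3]); print(telemetry.read_state()["tool_pos"])
s=cams.get_image("scene");cv2.imwrite("pics/c6.png",np.vstack([w["image"][60:310,100:540],cv2.resize(s["image"][60:200,300:440],(440,440))[100:350]])[:,:,::-1])
E
```

```text
[(np.int32(385), [318.6, 166.9], [304, 152, 31, 29])]
[0.51817601 0.25007829 0.30714808]
```

View pics/c6.png

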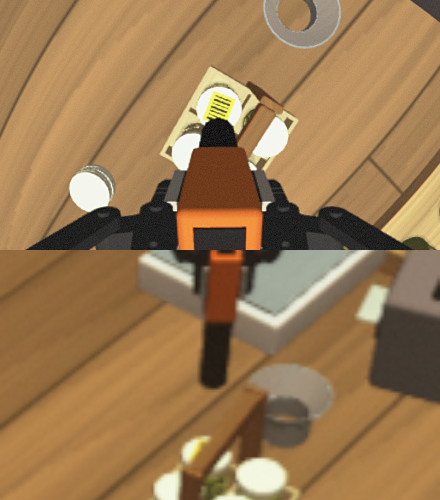

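The sticker is visible just ahead of the nose at wrist px (319,166), and the scanner hangs vertical above it in the scene view. Casting to get the offset.

```bash
python3 - <<'E'
from h import *
from bench import robot, cams, telemetry, finish_job
import pickle
w,st=pickle.load(open("w6.pkl","rb")); w1,s1=pickle.load(open("w1.pkl","rb"));t=pickle.load(open("v0.pkl","rb"))["top"]
T=R.from_quat(np.roll(st["tool_rot"],-1)).as_matrix()
L=plane(ray(w,(319,166.5),st),.08);print(L,(T.T@(L-st["tool_pos"])))
p,e=tri(ray(w,(319,166.5),st),ray(w1,(344.3,159.5),s1),ray(t,(230.6,219)));print(p,e,T.T@(p-st["tool_pos"]))
E
```

```text
[0.516734   0.25368954 0.08      ] [0.00392661 0.0015256  0.22699535]
[0.51686426 0.2527953  0.08270743] [np.float64(1.3104340723242554), np.float64(1.690787042536139), np.float64(0.6363830085598389)] [0.00315431 0.00105017 0.224289  ]
```

The sticker measures z = 0.083 (0.080 expected), with 3 mm offset. I'll trim and hold for over two seconds.

>>> shift_gripper --motion '[0.003, 0.001, 0, 0, 0.003, 0.001, 0, 0, 0.003, 0.001, 0, 0, 0.003, 0.001, 0, 0, 0.003, 0.001, 0, 0, 0.003, 0.001, 0, 0, 0.003, 0.001, 0, 0, 0.003, 0.001, 0, 0, 0.003, 0.001, 0, 0, 0.003, 0.001, 0, 0, 0.003, 0.001, 0, 0, 0.003, 0.001, 0, 0]' --lines "1,2"

```text
time: 7.3
tool_pos: [0.5166, 0.2551, 0.3072]
```

>>> shift_gripper --motion '[0, 0, 0, 0, 0, 0, 0, 0, 0, 0, 0, 0, 0, 0, 0, 0, 0, 0, 0, 0, 0, 0, 0, 0, 0, 0, 0, 0, 0, 0, 0, 0, 0, 0, 0, 0, 0, 0, 0, 0, 0, 0, 0, 0, 0, 0, 0, 0]' --lines "1,2"

```text
time: 8.3
tool_pos: [0.5166, 0.2551, 0.3073]
```

>>> shift_gripper --motion '[0, 0, 0, 0, 0, 0, 0, 0, 0, 0, 0, 0, 0, 0, 0, 0, 0, 0, 0, 0, 0, 0, 0, 0, 0, 0, 0, 0, 0, 0, 0, 0, 0, 0, 0, 0, 0, 0, 0, 0, 0, 0, 0, 0, 0, 0, 0, 0]'

```text
time: 9.3
tool_pos: [0.5165, 0.2551, 0.3072]
tool_rot: [-0.0, 0.423, 0.906, -0.0]
force: [-0.5, -0.5, -1.0]
gripper_width: 0.0295
grasp_force: 39.7
```

```bash
python3 - <<'E'
from h import *
from bench import robot, cams, telemetry, finish_job
print(shift(telemetry.read_state(),[.549,-.176,.3065],.697))
E
```

```text
[array([-0.3511, -0.2522,  0.0007]), [np.float64(0.0011), np.float64(1.5719), np.float64(-3.1405), np.float64(-1.5697)]]
```

>>> shift_gripper --motion '[-0.02, -0.015, 0, 0, -0.05, -0.035, 0, 0, -0.08, -0.057, 0, 0, -0.11, -0.079, 0, 0, -0.14, -0.1, 0, 0, -0.17, -0.122, 0, 0, -0.2, -0.144, 0, 0, -0.23, -0.165, 0, 0, -0.26, -0.187, 0, 0, -0.29, -0.208, 0, 0, -0.32, -0.23, 0, 0, -0.345, -0.248, 0, 0]' --lines "1,2"

```text
time: 10.3
tool_pos: [0.548, -0.1717, 0.3075]
```

>>> shift_gripper --motion '[-0.006, -0.004, 0, 0, -0.006, -0.004, 0, 0, -0.006, -0.004, 0, 0, -0.006, -0.004, 0, 0, -0.006, -0.004, 0, 0, -0.006, -0.004, 0, 0]'

```text
time: 10.8
tool_pos: [0.5494, -0.1741, 0.3072]
tool_rot: [-0.0, 0.422, 0.907, 0.0]
force: [-0.5, 0.9, -1.5]
gripper_width: 0.0295
grasp_force: 39.7
```

```bash
python3 snap.py w7;python3 - <<'E'
from h import *
from bench import robot, cams, telemetry, finish_job
print(shift(telemetry.read_state(),[.549,-.176,.1395],.697))
import pickle
w,st=pickle.load(open("w7.pkl","rb"));g=cv2.cvtColor(w["image"],cv2.COLOR_RGB2GRAY);print(g[170:185,318])
E
```

```text
[array([-0.0011, -0.0013,  0.1678]), [np.float64(0.0031), np.float64(1.5739), np.float64(-3.1385), np.float64(-1.5677)]]
[177 178 180 177 178 185 181 110  51  21  21  26  22  25  15]
```

Nose edge is at the same wrist pixel (177), so there was no slip. Descending into the cup.

>>> shift_gripper --motion '[-0.001, -0.001, 0.02, 0, -0.001, -0.001, 0.045, 0, -0.001, -0.001, 0.07, 0, -0.001, -0.001, 0.095, 0, -0.001, -0.001, 0.115, 0, -0.001, -0.001, 0.13, 0, -0.001, -0.001, 0.142, 0, -0.001, -0.001, 0.152, 0, -0.001, -0.001, 0.16, 0, -0.001, -0.001, 0.165, 0, -0.001, -0.001, 0.167, 0, -0.001, -0.001, 0.167, 0]'

```text
time: 11.85
tool_pos: [0.5491, -0.1772, 0.1403]
tool_rot: [0.0, 0.423, 0.906, 0.0]
force: [-0.1, 0.7, -1.8]
gripper_width: 0.0296
grasp_force: 39.8
```

>>> shift_gripper --motion '[0, 0, 0.001, 0, 0, 0, 0.002, 0, 0, 0, 0.002, 0, 0, 0, 0.002, 0]'

```text
time: 12.18
tool_pos: [0.5492, -0.1772, 0.1386]
tool_rot: [0.0, 0.423, 0.906, 0.0]
force: [-0.6, -1.2, -0.9]
gripper_width: 0.0298
grasp_force: 39.8
```

>>> shift_gripper --motion '[0, 0, 0, 0, 0, 0, 0, 0, 0, 0, 0, 0, 0, 0, 0, 0, 0, 0, 0, 0, 0, 0, 0, 0]' --finger_gap 0.085

```text
time: 12.68
tool_pos: [0.549, -0.1772, 0.1383]
tool_rot: [0.0, 0.423, 0.906, 0.0]
force: [-0.1, 0.1, -1.0]
gripper_width: 0.0851
grasp_force: 0.0
```

>>> shift_gripper --motion '[0, 0, -0.02, 0, 0, 0, -0.05, 0, 0, 0, -0.09, 0, 0, 0, -0.13, 0, 0, 0, -0.17, 0, 0, 0, -0.2, 0, 0, 0, -0.2, 0, 0, 0, -0.2, 0]'

```text
time: 13.35
tool_pos: [0.5498, -0.1776, 0.3401]
tool_rot: [0.002, 0.423, 0.906, 0.001]
force: [-0.2, 0.2, -1.2]
gripper_width: 0.085
grasp_force: 0.0
```

```bash
python3 snap.py w8
python3 - <<'E'
from h import *
import pickle
from bench import robot, cams, telemetry, finish_job
w,st=pickle.load(open("w8.pkl","rb"))
s=cams.get_image("scene")
cv2.imwrite("pics/c8.png",np.hstack([cv2.resize(w["image"][120:240,250:390],(467,400)),cv2.resize(s["image"][190:280,245:320],(333,400))])[:,:,::-1])
hsv=cv2.cvtColor(w["image"],cv2.COLOR_RGB2HSV);roi=np.zeros(hsv.shape[:2],np.uint8); roi[120:240,280:360]=1
m=cv2.inRange(hsv,(5,150,200),(20,255,255))*roi
c=max(cv2.findContours(m,cv2.RETR_EXTERNAL,cv2.CHAIN_APPROX_NONE)[0],key=cv2.contourArea);r=cv2.minAreaRect(c)
print(r,plane(ray(w,r[0],st),.174))
print(shift(st,[.5534,.226,.37],.144))
E
```

```text
((317.5, 180.0), (28.0, 29.0), 90.0) [ 0.54980788 -0.17669985  0.174     ]
[array([ 0.3068,  0.2622, -0.0301]), [np.float64(0.554), np.float64(2.1248), np.float64(-2.5876), np.float64(-1.0168)]]
```

View pics/c8.png

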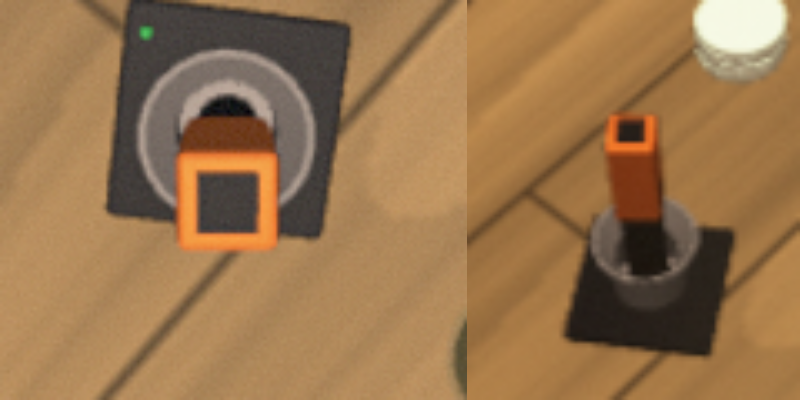

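The scanner stands upright and released in the cup, its top at (0.550,-0.177), directly over the dock centre. Now to the carrier.

>>> shift_gripper --motion '[0.03, 0.026, 0, 0.05, 0.06, 0.052, -0.01, 0.1, 0.09, 0.078, -0.02, 0.15, 0.12, 0.104, -0.02, 0.2, 0.15, 0.13, -0.03, 0.27, 0.18, 0.156, -0.03, 0.33, 0.21, 0.182, -0.03, 0.4, 0.24, 0.208, -0.03, 0.46, 0.27, 0.234, -0.03, 0.52, 0.3, 0.258, -0.03, 0.554, 0.307, 0.262, -0.03, 0.554, 0.307, 0.262, -0.03, 0.554]'

```text
time: 14.45
tool_pos: [0.5505, 0.2308, 0.3657]
tool_rot: [-0.001, 0.652, 0.759, -0.002]
force: [-0.3, -0.8, 0.3]
gripper_width: 0.0852
grasp_force: 0.0
```

>>> shift_gripper --motion '[0, 0, 0, 0, 0, 0, 0, 0, 0, 0, 0, 0]' --lines "1,2"

```text
time: 14.7
tool_pos: [0.5527, 0.2241, 0.368]
```

```bash
python3 snap.py w9
```

```text
(no output)
```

View pics/w9.png

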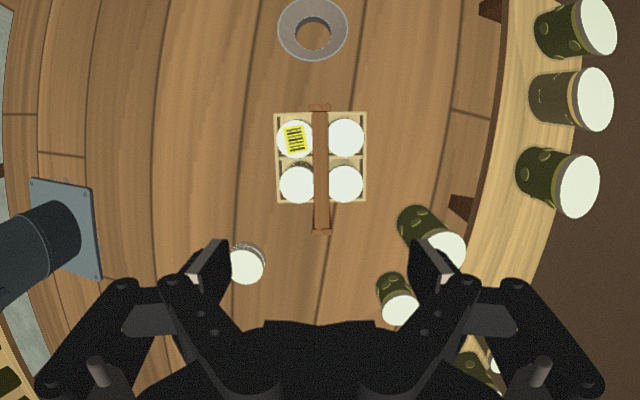

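The bar stands vertical in the image between about (320,105) and (321,235), so the tool is nearly aligned with it. The sticker is at (295,138) and all four lids are seated. I'll measure the bar's edges.

```bash
python3 - <<'E'
from h import *
import pickle
w,st=pickle.load(open("w9.pkl","rb"));t=pickle.load(open("v0.pkl","rb"))["top"]
T=R.from_quat(np.roll(st["tool_rot"],-1)).as_matrix()
r=w["image"][:,:,2].astype(int)
C=[]
for v in list(range(131,147))+list(range(176,194)):
    x=np.where(r[v,300:345]<110)[0]+300; C.append((v,x.min(),x.max()))
C=np.array(C);print(C[::6].tolist())
P=[]
for v,a,b in C:
    A,B=[T.T@(plane(ray(w,(u,v),st),.156)-st["tool_pos"]) for u in(a-.5,b+.5)];P.append(np.r_[(A+B)/2,B[1]-A[1]])
P=np.array(P);k=np.polyfit(P[:,0],P[:,1],1);print("line y=kx+c (tool)",k,"width",np.median(P[:,3]))
col=cv2.cvtColor(w["image"],cv2.COLOR_RGB2HSV)[:,320];print([ (i,col[i].tolist()) for i in list(range(98,116,2))+list(range(224,242,2))])
cr=lambda x,y:((x+.5)/5-.5+205,(y+.5)/5-.5+175)
for n,a,b in(("+y",cr(15,150),(319.5,108)),("-y",cr(295,115),(321,231))): print(n,tri(ray(t,a),ray(w,b,st)))
for v in(104,108,231,236): print(v,T.T@(plane(ray(w,(320,v),st),.156)-st["tool_pos"]))
E
```

```text
[[131, 300, 327], [137, 300, 327], [143, 300, 327], [178, 314, 328], [184, 314, 328], [190, 314, 328]]
line y=kx+c (tool) [-0.15300439  0.0016491 ] width 0.016945243827436424
[(98, [17, 122, 144]), (100, [16, 131, 142]), (102, [16, 124, 140]), (104, [14, 144, 142]), (106, [15, 137, 136]), (108, [15, 129, 148]), (110, [15, 148, 146]), (112, [13, 150, 143]), (114, [15, 127, 149]), (224, [14, 133, 144]), (226, [15, 135, 145]), (228, [15, 149, 149]), (230, [14, 135, 142]), (232, [16, 136, 154]), (234, [16, 142, 151]), (236, [15, 121, 141]), (238, [17, 124, 146]), (240, [17, 127, 148])]
+y (array([0.5439504 , 0.29575946, 0.15587543]), [np.float64(0.7453242983263045), np.float64(0.7453242983264327)])
-y (array([0.56503454, 0.1559403 , 0.15487936]), [np.float64(1.3084556657672917), np.float64(1.3084556657672104)])
104 [0.07630065 0.00262595 0.2118868 ]
108 [0.07192706 0.00262853 0.21189073]
231 [-0.06904311  0.00277144  0.21201731]
236 [-0.07541925  0.00278045  0.21202304]
```

```bash
python3 - <<'E'
from h import *
import pickle
w,st=pickle.load(open("w9.pkl","rb"))
T=R.from_quat(np.roll(st["tool_rot"],-1)).as_matrix()
r=w["image"][:,:,2].astype(int);P=[]
for v in list(range(131,147))+list(range(176,194)):
    x=np.where(r[v,309:340]<110)[0]+309
    A,B=[T.T@(plane(ray(w,(u,v),st),.156)-st["tool_pos"]) for u in(x.min()-.5,x.max()+.5)];P.append(np.r_[(A+B)/2,B[1]-A[1],x.min(),x.max()])
P=np.array(P);k=np.polyfit(P[:,0],P[:,1],1);print("tool",k,"width",np.median(P[:,3]),P[::8,4:].tolist())
from bench import robot, cams, telemetry, finish_job
s2=telemetry.read_state();print(s2["tool_pos"],st["tool_pos"],shift(s2,st["tool_pos"]+T@[.0005,k[1],.222],None))
E
```

```text
tool [-0.02175475  0.0035171 ] width 0.016732208972760683 [[313.0, 327.0], [313.0, 327.0], [314.0, 328.0], [314.0, 328.0], [314.0, 328.0]]
[0.55274118 0.22439833 0.36817093] [0.55271968 0.2240936  0.36795654] [array([1.000e-04, 3.400e-03, 2.222e-01])]
```

The bar's edges give 17 mm width, height 0.155–0.156 and length 151 mm over the uprights, all as expected. The offset is 3.4 mm in tool y with a turn of -0.02.

>>> shift_gripper --motion '[0, 0.003, 0.02, -0.02, 0, 0.003, 0.05, -0.02, 0, 0.003, 0.08, -0.02, 0, 0.003, 0.11, -0.02, 0, 0.003, 0.14, -0.02, 0, 0.003, 0.17, -0.02, 0, 0.003, 0.19, -0.02, 0, 0.003, 0.21, -0.02, 0, 0.003, 0.22, -0.02, 0, 0.003, 0.224, -0.02, 0, 0.003, 0.224, -0.02, 0, 0.003, 0.224, -0.02]'

```text
time: 15.75
tool_pos: [0.5562, 0.2267, 0.1453]
tool_rot: [0.0, 0.647, 0.762, 0.001]
force: [0.5, 0.7, 0.3]
gripper_width: 0.0851
grasp_force: 0.0
```

>>> shift_gripper --motion '[0, 0, 0, 0, 0, 0, 0, 0, 0, 0, 0, 0, 0, 0, 0, 0, 0, 0, 0, 0, 0, 0, 0, 0, 0, 0, 0, 0, 0, 0, 0, 0, 0, 0, 0, 0, 0, 0, 0, 0]' --finger_gap 0.0 --grip_force 100

```text
time: 16.58
tool_pos: [0.5545, 0.2268, 0.1444]
tool_rot: [-0.001, 0.647, 0.763, -0.001]
force: [-4.4, -1.2, 5.5]
gripper_width: 0.0165
grasp_force: 98.6
```

>>> shift_gripper --motion '[0, 0, -0.002, 0, 0, 0, -0.006, 0, 0, 0, -0.012, 0, 0, 0, -0.018, 0, 0, 0, -0.024, 0, 0, 0, -0.03, 0, 0, 0, -0.036, 0, 0, 0, -0.042, 0, 0, 0, -0.048, 0, 0, 0, -0.054, 0, 0, 0, -0.06, 0, 0, 0, -0.065, 0]'

```text
time: 17.58
tool_pos: [0.5555, 0.2268, 0.21]
tool_rot: [0.0, 0.647, 0.763, 0.0]
force: [0.6, -0.7, -8.2]
gripper_width: 0.0165
grasp_force: 97.9
```

>>> shift_gripper --motion '[0, 0, -0.006, 0, 0, 0, -0.012, 0, 0, 0, -0.018, 0, 0, 0, -0.024, 0, 0, 0, -0.029, 0, 0, 0, -0.033, 0, 0, 0, -0.035, 0, 0, 0, -0.035, 0, 0, 0, -0.035, 0, 0, 0, -0.035, 0, 0, 0, -0.035, 0, 0, 0, -0.035, 0]'

```text
time: 18.58
tool_pos: [0.5552, 0.2267, 0.2439]
tool_rot: [-0.0, 0.647, 0.763, -0.0]
force: [0.6, 0.5, -7.9]
gripper_width: 0.0167
grasp_force: 97.9
```

>>> shift_gripper --motion '[0, 0, 0, 0, 0, 0, 0, 0, 0, 0, 0, 0, 0, 0, 0, 0, 0, 0, 0, 0, 0, 0, 0, 0, 0, 0, 0, 0, 0, 0, 0, 0, 0, 0, 0, 0, 0, 0, 0, 0, 0, 0, 0, 0, 0, 0, 0, 0]'

```text
time: 19.58
tool_pos: [0.5554, 0.2268, 0.2443]
tool_rot: [0.0, 0.647, 0.763, 0.0]
force: [-0.4, 0.4, -8.4]
gripper_width: 0.0164
grasp_force: 97.9
```

```bash
python3 - <<'E'
import cv2,numpy as np
from bench import robot, cams, telemetry, finish_job
w=cams.get_image("wrist")["image"];s=cams.get_image("scene")["image"]
cv2.imwrite("pics/c10.png",np.hstack([w[60:360,140:500],cv2.resize(s[90:270,250:434],(400,391))[91:391] if 0 else cv2.resize(s[100:265,240:430],(345,300))])[:,:,::-1])
E
```

```text
(no output)
```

View pics/c10.png

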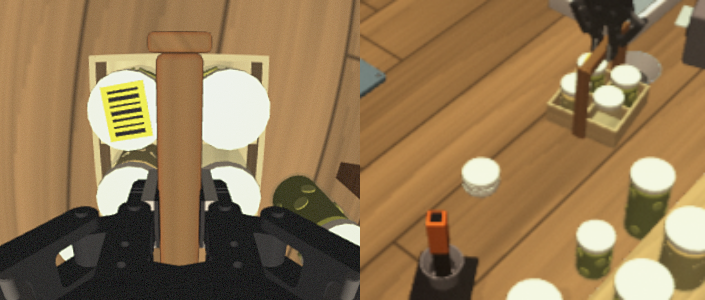

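The carrier hangs level, about 10 cm up, with all four jars in it: lids around crop (125,110), (235,110) and below. The weight reading is steady at 8 N. The scanner stands upright in its dock at crop (440,250). Handing in.

```bash
python3 -c "
from bench import robot, cams, telemetry, finish_job
print(finish_job())"
```

```text
the job is handed in; nothing more can be done
None
```

The job is handed in with every step carried out: I held the scanner still over the sticker for 3 s and stood it back in its dock, then lifted the carrier about 10 cm, level and with all four jars, and was still holding it at the end (no verdict was returned).

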